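Register and clamp a block in the drilling jig

TASK

Set the wooden block up for drilling in the jig that has the two drill bushings. With the fingertips, gently push the block's near long side until it lies flat against the fence behind it; then push its right-hand end so that it slides along the fence up against the end stop; only then press the toggle clamp's raised handle right down, so that the clamp locks the block. Do not lift the block, and leave the things lying round the jig alone.

Things in the scene. Friction and masses are not known exactly. Their poses are not given: they have to be found in the camera images.
- jig: Drilling jig fixed to the bench (not the other jig, nearer the robot, which holds a walnut piece). Grey-faced base board 147 x 190 x 15 mm (own x -62..85, y -90..100); origin on the bench top; x away from the robot, y left, z up. Top of the base, the bed the block slides on: z = 15 mm. Aluminium drill guide with two steel bushings juts over the fence at y 41..71 as far as x = -20, z 64..79 mm
- jig_fence (a point): middle of the flat face of the jig's wooden fence, at jig x = +20 mm; the face looks to jig -x (towards the robot), runs from y = -89 to 99 mm and is 35 mm high (z 15..50)
- jig_stop (a point): middle of the face of the wooden end stop at the jig's left end, at jig y = +75 mm; the face looks to jig -y (right), runs from x = -52 to 20 mm and is 30 mm high (z 15..45)
- block: Square-section softwood block, 45 (own x) x 120 (own y) x 45 mm (z), about 0.12 kg, lying loose on the jig's bed in front of the fence and to the right of the stop, a little askew; origin at the centre of its underside, axes about as the jig's. Seated, its centre is at x = -2.5, y = +15 mm in the jig's frame. It slides at 1 to 3 N; about 10 N squares it up against the fence
- block_front (a point): middle of the block's near long side (22 mm above the bed): the spot to push towards the fence. The other jig and the vice stand close in front of this jig: within 40 mm of this side there is always room for the fingers, farther out perhaps not
- block_right_end (a point): middle of the block's right-hand end face: the spot to push towards the stop
- block_left_end (a point): middle of the block's left-hand end face, which comes to the stop
- block_rear_left (a point): on the block's far long side, 5 mm from its left end, half height
- block_rear_right (a point): on the block's far long side, 5 mm from its right end, half height
- clamp_handle (a joint): angle of the toggle clamp's handle, rad: 1.2 to 1.3 at the start (raised), 0 fully down and locked (level, hard stop). It stays where it is left: about 1.5 N at the grip moves it, a little more over the last 0.1 rad, where the arm's pad meets the block
- handle_pivot (a point): the handle's pivot, jig x = 58, y = 15, z = 86.5 mm; the pivot line runs along jig y. The handle is a bar 62 mm long from here, 16 mm wide, 11 mm thick with a black rubber grip; down, it points level away from the fence (jig +x); raised, it leans up and back, its tip about 147 mm above the bench
- handle_press (a point): on the upper face of the handle's rubber grip, 48 mm from the pivot, 14 mm short of the tip: the spot to press; its z axis looks out of that face, its x axis along the handle to the tip
- clamp_arm: the clamp's steel arm with a rubber pad 15 mm wide on a spindle 36 mm from its pivot (origin on the pivot: jig x = 34, y = 15, z = 76 mm); it stands upright over the fence at the start (up to jig z = 125 mm, from x = 8 mm outwards) and lies level over the block when locked
- drill_bits: red tray of drill bits, 60 x 140 x 25 mm, origin at the centre of its underside; to be left alone
- screw_clamp: small blue C-shaped screw clamp lying flat behind the jig, 79 x 139 x 18 mm, origin at the centre of its underside; to be left alone
- pencil: flat red carpenter's pencil, 13 x 173 x 8 mm, origin at the centre of its underside; to be left alone

How it is judged:
On the way, in this order (a step that is already met when the one before it is completed fails the run):
1. the block lies flat against the fence (both far corners within 2.5 mm), the clamp still raised (x of each of block_rear_left, block_rear_right in the frame of jig above 0.0175 m and value of joint clamp_handle above 0.8 rad), for 0.2 s.
2. the block, still against the fence, is against the end stop (within 2.5 mm), the clamp still raised (all of step 1 and y of block_left_end in the frame of jig above 0.0725 m), for 0.2 s.
3. the clamp handle is right down and the clamp's pad presses the block (x of each of block_rear_left, block_rear_right in the frame of jig above 0.0175 m and y of block_left_end in the frame of jig above 0.0725 m and value of joint clamp_handle below 0.06 rad and contact force between clamp_arm and block above 2 N), for 0.2 s.
At the end, for the whole second after the job is handed in: The block lies at rest on the jig's bed, its far side within 2.5 mm of the fence at both ends and its left end within 2.5 mm of the stop; the clamp handle is down (below 0.06 rad) and the pad bears on the block with more than 2 N (all of step 3 and z of block in the frame of jig below 0.017 m and linear speed of block below 0.01 m/s); the robot touches nothing.
It fails at once if the block is lifted (more than 8 mm) or tipped (z of block in the frame of jig above 0.023 m or angle between block's own z axis and vertical above 0.15 rad).
It fails at once if the block is pushed hard (over 30 N) (contact force between the arm and block above 30 N).
It fails at once if the tray of drill bits is disturbed (moved more than 15 mm) (distance of drill_bits from where it was at the start of the episode above 0.015 m).
It fails at once if the small screw clamp is disturbed (moved more than 15 mm) (distance of screw_clamp from where it was at the start of the episode above 0.015 m).
It fails at once if the pencil is disturbed (moved more than 15 mm) (distance of pencil from where it was at the start of the episode above 0.015 m).
It also fails if it takes over 58 s, if anything falls off the work surface, if the arm or the gripper's body presses on something with over 40 N, if the wrist force passes 120 N, or if a joint passes its speed limit or range.

ROBOT

A 6-joint arm with a two-finger parallel gripper is mounted at the origin on a cart in front of the work surface, level with it; the furniture and walls round the work are solid. World frame = base frame: x ahead of the robot, y to its left, z up, the work surface at z = 0. Lengths are in m, angles in rad, forces in N, time in s.
With the tool pointing down it reaches from about 0.375 to 0.9 m from the base axis. Payload 3.1 kg.
Tool frame: the origin (TCP) lies at the centre of the arm's flange, where the gripper is bolted on; the fingertips stand 182 mm ahead of it and the grasp point (between the pads) lies 164 mm ahead of it; z points along the fingers, y is the line along which they close (so a half turn about z gives the same grasp; the last joint's range is limited). The gripper opens to 87 mm and grips with 3 to 60 N. Pads are 19 mm wide; open, the fingers measure 117 mm over their backs; the gripper's body (75 mm by 190 mm) begins 51 mm behind the grasp point.
Start: joints at [-1.395, 0.527, 1.433, -0, 1.181, -0.178], TCP at [0.217, -0.586, 0.405] pointing down, gripper open.
Joint ranges: [-3.08, 3.08], [-0.75, 2.2], [0.22, 2.44], [-1.43, 4.57], [0, 2.65], [-2.85, 2.85]. Speed limits (rad/s): [2.79, 2.79, 3.14, 3.14, 3.14, 3.14].

INTERFACE

Orientations are given as a unit quaternion [x, y, z, w].
In Python, from rig import * gives the robot as it stands.
- The arm moves only by the tool move_arm, never from a script. Its argument "commands" is a list that holds one entry, the list of rows, each a list of 6 numbers: the shift along the tool's x, y, z in units of 40 mm (1.0 is 40 mm), then the turn, a rotation vector about the tool's x, y, z in rad. A call has 1 to 12 rows; each row is the pose to reach, as a shift and turn from the pose commanded when the call began, along the tool's axes at that moment; what a row does not reach only later rows make up. A row lasts 1/8 s, in which the tool goes at most 62.5 mm and 10.7 degrees, less where a joint would pass 70% of its speed; a pose out of reach is approached as far as the arm can. A call with a gripper value outside its range is refused whole. "claw" is the closure, from -1 (fully open) to 1 (shut), so that 0 is half open, set as the call begins (left out, the last holds). The fingers move at their own pace and stop on an object; "squeeze" is the grip in N (left out, the last holds). Time passes only in rows, so rows that repeat a pose let the fingers close. It gives the time, the measured TCP pose, the force, the opening and the grip force at its end, in the units of the state.
- get_obs(): the state, without advancing time (a new reading comes with each control period).
- camera(name): name is "scene" or "top" or "wrist"; returns a dict with "pixels" (400x640x3 uint8, blue, green, red), "range_z" (400x640 float32, m along the optical axis (not along the pixel's ray), 0 where there is no reading), "camera_matrix" (3x3 intrinsics, pixels), "extrinsics" (4x4, takes a point from world to camera coordinates). Camera axes: x right, y up, looking along -z (the intrinsics and any distortion apply to the point x, -y, -z); pixel columns grow to the right and rows downward; lengths in m; the calibration is good to about 2 mm. A picture is of the moment at which its call begins.
- hand_in(): hands the job in; it is judged then, once.
The state is a dict: "time": time; "q": joint angles; "joint_velocities": joint speeds; "joint_torque": joint torques, N m; "position": TCP position; "tool_rot": TCP orientation; "ft_force": force on the tool from outside, world axes, zero at the start; "moment": the same for the moment, N m; "grip_width": finger opening in m; "grip_force": force on a finger pad.
Only numpy, scipy, OpenCV 4.12 (cv2) and the standard library are available. Lean on these libraries where they do the work, as an engineer would, in place of code of your own. Each camera call takes 0.05 s, during which the arm holds its last target. There are 200 camera calls.

## Working session

There is one attempt and no reset: what is moved stays moved. The work goes in short steps, Python scripts to look and compute and a tool call to move; the robot and the scene stay as the last step left them, time stands still between calls to the robot, and variables do not carry over. Pictures are saved under pics/ and viewed, at most 10 in all, crops included, and the job is handed in when it is done.

Besides the shell and the picture viewer there is one more tool, called after ">>>" as a command line: name --argument value ..., lists and objects as JSON in quotes. move_arm: Moves the arm, as the interface text tells. Its arguments: {"type":"object","properties":{"commands":{"type":"array","items":{"type":"array","items":{"type":"array","items":{"type":"number"}}}},"claw":{"type":"number"},"squeeze":{"type":"number"}},"required":["commands"]}

```bash
mkdir -p pics
cat > h.py <<'E'
from rig import *
import numpy as np, cv2
def snap(n,f):
    c=camera(n); cv2.imwrite(f'pics/{f}.png',c['pixels']); np.savez(f'pics/{f}.npz',**{k:np.array(v) for k,v in c.items()}); return c
def ld(f): return np.load(f'pics/{f}.npz')
def px(c,u,v,z=None):
    """world point of pixel from depth"""
    K=c['camera_matrix'];E=c['extrinsics']
    d=c['range_z'][int(v),int(u)] if z is None else 1
    p=np.array([(u-K[0,2])/K[0,0]*d,-(v-K[1,2])/K[1,1]*d,-d])
    R=E[:3,:3];t=E[:3,3]
    if z is None: return R.T@(p-t)
    o=-R.T@t; r=R.T@p
    return o+r*(z-o[2])/r[2]
E
python3 - <<'E'
from h import *
for n in("scene","top"):
    c=snap(n,n+'0'); print(n,c['camera_matrix'],c['extrinsics'])
print(get_obs())
E
```

```text
scene [[454.85633022   0.         321.04335019]
 [  0.         454.85633022 194.58136449]
 [  0.           0.           1.        ]] [[ 0.47568895 -0.87959649 -0.00548158 -0.45324434]
 [ 0.36655122  0.19255959  0.91025326 -0.26693414]
 [-0.79960004 -0.4350067   0.41401564 -0.83287063]
 [ 0.          0.          0.          1.        ]]
top [[483.62285409   0.         316.29008561]
 [  0.         483.62285409 198.96344919]
 [  0.           0.           1.        ]] [[-0.003387   -0.99947248  0.03230012 -0.20878483]
 [ 0.9894424   0.00133041  0.14492055 -0.64590606]
 [-0.14488708  0.03244996  0.98891594 -0.9738893 ]
 [ 0.          0.          0.          1.        ]]
{'time': 0.1, 'q': array([-1.39551743e+00,  5.28397680e-01,  1.43378658e+00, -7.03666932e-06,
        1.18142619e+00, -1.78514647e-01]), 'joint_velocities': array([-0.00113021, -0.00220266, -0.00141245, -0.00036623,  0.00077503,
        0.00096777]), 'joint_torque': array([-9.06968635e-04, -4.40987206e+01, -1.77149731e+01,  6.35059923e-02,
        5.33429836e-02, -4.20911238e-05]), 'position': array([ 0.21649949, -0.58597   ,  0.40385015]), 'tool_rot': array([ 9.84393787e-01,  1.75976855e-01, -1.62136519e-06, -1.00889844e-03]), 'ft_force': array([ 0.31470662,  0.39100629, -0.14808934]), 'moment': array([0.03706982, 0.01085801, 0.00928566]), 'grip_force': 0.0, 'grip_width': 0.08696233806760235}
```

View pics/top0.png

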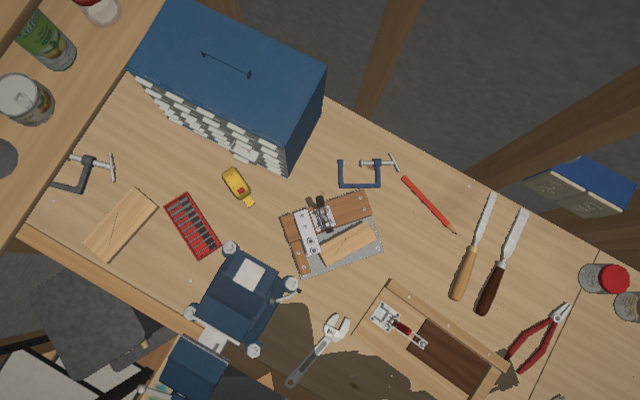

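View pics/scene0.png

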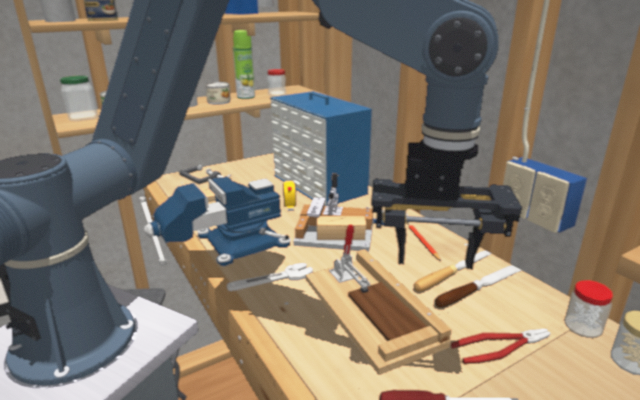

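The top view shows the jig at about (332,232), the block at about (347,243), the raised clamp at about (322,212), the vice to the left at (245,285) and the other jig at (435,345). I'll enlarge the jig.

Run:
```python
from h import *
c=ld('top0')
im=c['pixels'][175:290,260:405]; cv2.imwrite('pics/crop1.png',cv2.resize(im,None,fx=5,fy=5,interpolation=cv2.INTER_CUBIC))
```

```text
(no output)
```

View pics/crop1.png

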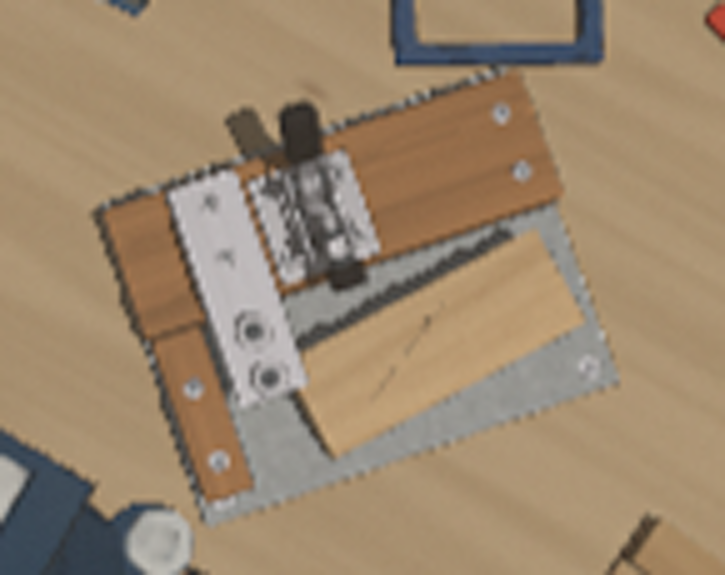

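The crop shows the base near corners at (617,382) and (205,522), fence-top corners at (560,188) and (520,70), and block-top corners at (330,457), (583,320) and (538,232). I'll compute the poses from these.

```bash
cat >> h.py <<'E'
def fit(J,W):
    J=np.array(J)[:,:2];W=np.array(W)[:,:2];a=J-J.mean(0);b=W-W.mean(0)
    th=np.arctan2((a[:,0]*b[:,1]-a[:,1]*b[:,0]).sum(),(a*b).sum())
    R=np.array([[np.cos(th),-np.sin(th)],[np.sin(th),np.cos(th)]]);o=W.mean(0)-R@J.mean(0)
    return th,R,o,(W-(J@R.T+o))*1000
E
python3 - <<'E'
from h import *
np.set_printoptions(precision=4,suppress=True)
c=ld('top0')
f=lambda u,v,z:px(c,(u+.5)/5-.5+260,(v+.5)/5-.5+175,z)
J=[(-.062,-.09),(-.062,.1),(.02,-.089),(.085,-.089),(.085,.099)]
W=[f(617,382,.015),f(205,522,.015),f(560,188,.05),f(520,70,.05),f(98,212,.05)]
th,R,o,e=fit(J,W);print('jig',th,o);print(e)
B=[f(330,457,.06),f(583,320,.06),f(538,232,.06)]
t2,R2,o2,e2=fit([(-.0225,.06),(-.0225,-.06),(.0225,-.06)],B);print('block',t2,o2,t2-th,(o2-o)@R);print(e2)
for n,u,v in[('blocktop',440,350),('blk',330,430),('bed',400,440),('bench',650,350),('fence',450,160),('guide',215,250)]:
    print(n,px(c,round(u/5+260),round(v/5+175)))
# obstacle heights: max height map in jig frame near
H,Wd=c['range_z'].shape
K=c['camera_matrix'];E=c['extrinsics'];vv,uu=np.mgrid[:H,:Wd];d=c['range_z']
P=np.stack([(uu-K[0,2])/K[0,0]*d,-(vv-K[1,2])/K[1,1]*d,-d],-1)
Wp=(P-E[:3,3])@E[:3,:3]
q=(Wp[...,:2]-o)@R
g=[[0]*16 for _ in range(16)]
for i in range(16):
  for j in range(16):
    x=.2-i*.025;y=.2-j*.025
    m=(abs(q[...,0]-x)<.0125)&(abs(q[...,1]-y)<.0125)&(d>0)
    g[i][j]=int(1000*Wp[...,2][m].max()) if m.any() else -1
  print(int(x*1000),g[i])
print(get_obs()['time'])
E
```

```text
jig 0.3353641596875259 [ 0.5646 -0.2513]
[[ 1.385   1.7449]
 [ 4.7339  0.7832]
 [ 4.7854  2.1283]
 [-5.9392 -3.1464]
 [-4.965  -1.51  ]]
block 0.4701319638833065 [ 0.5522 -0.2711] 0.1347678041957806 [-0.0182 -0.0146]
[[-0.0905 -0.0362]
 [ 1.7127  1.1509]
 [-1.6222 -1.1147]]
blocktop [ 0.548  -0.2748  0.0582]
blk [ 0.5151 -0.2286  0.0625]
bed [ 0.5115 -0.2611  0.017 ]
bench [ 0.5508 -0.3733 -0.0001]
fence [ 0.6288 -0.281   0.0486]
guide [ 0.5885 -0.1812  0.0716]
200 [6, 71, 104, 117, 275, 274, 275, 274, 274, 5, 4, 5, 7, 5, 6, 4]
175 [6, 70, 69, 6, 6, 273, 274, 273, 6, 6, 6, 15, 6, 5, 4, 8]
150 [6, 61, 65, 4, 4, 6, 6, 5, 6, 5, 13, 17, 22, 18, 17, 15]
125 [5, 6, 13, 7, 6, 5, 5, 7, 5, 8, 17, 11, 14, 20, 21, 15]
100 [4, 5, 4, 5, 12, 4, 16, 14, 3, 5, 17, 15, 17, 16, 17, 15]
75 [20, 4, 4, 6, 53, 77, 78, 146, 147, 54, 54, 54, 52, 16, 4, 8]
49 [125, 4, 5, 5, 54, 79, 80, 119, 117, 56, 55, 55, 52, 5, 4, 5]
24 [143, 148, 5, 5, 55, 76, 83, 120, 120, 54, 54, 58, 53, 5, 4, 6]
0 [149, 151, 147, 5, 48, 78, 83, 116, 117, 64, 64, 65, 17, 4, 5, 16]
-24 [150, 150, 150, 127, 51, 77, 80, 64, 66, 64, 66, 64, 18, 5, 5, 5]
-49 [150, 147, 127, 27, 50, 50, 64, 64, 64, 62, 20, 23, 19, 5, 4, 5]
-75 [163, 140, 51, 45, 42, 8, 6, 5, 5, 4, 5, 4, 6, 6, 5, 6]
-100 [165, 28, 7, 6, 5, 4, 6, 4, 4, 5, 5, 5, 6, 5, 5, 6]
-125 [27, 7, 5, 5, 5, 4, 7, 4, 6, 5, 20, 48, 47, 5, 6, 5]
-150 [6, 7, 5, 4, 4, 14, 17, 4, 5, 21, 24, 46, 48, 42, 6, 4]
-175 [5, 5, 5, 6, 14, 18, 17, 19, 23, 54, 60, 44, 47, 45, 6, 4]
0.1
```

>>> move_arm --commands '[[[5, -2.4, 0, 0, 0, 0], [10.4, -4.85, 0, 0, 0, 0], [10.4, -4.85, 0, 0, 0, 0], [10.4, -4.85, 0, 0, 0, 0], [10.4, -4.85, 0, 0, 0, 0], [10.4, -4.85, 0, 0, 0, 0], [10.4, -4.85, 0, 0, 0, 0], [10.4, -4.85, 0, 0, 0, 0], [10.4, -4.85, 0, 0, 0, 0], [10.4, -4.85, 0, 0, 0, 0], [10.4, -4.85, 0, 0, 0, 0], [10.4, -4.85, 0, 0, 0, 0]]]' --claw 1 --squeeze 10

```text
time: 1.6
position: [0.5388, -0.2614, 0.4048]
tool_rot: [0.985, 0.175, -0.0, 0.0]
ft_force: [0.4, -0.5, 0.7]
grip_width: 0.0003
grip_force: 0.0
```

Run:
```python
from h import *
np.set_printoptions(precision=4,suppress=True)
c=snap('wrist','w1');E=c['extrinsics'];print(c['camera_matrix'],'cam',-E[:3,:3].T@E[:3,3],get_obs())
```

```text
[[316.8247   0.     320.6512]
 [  0.     316.8247 196.7282]
 [  0.       0.       1.    ]] cam [ 0.6094 -0.2359  0.3852] {'time': 1.65, 'q': array([-0.6376,  0.492 ,  1.5003, -0.0001,  1.1493,  0.5813]), 'joint_velocities': array([ 0.0071, -0.    , -0.0019,  0.0001,  0.0003, -0.0001]), 'joint_torque': array([ -0.029 , -41.9588, -17.2786,   0.0742,  -0.0096,  -0.0011]), 'position': array([ 0.539 , -0.2612,  0.4048]), 'tool_rot': array([ 0.9846,  0.1751, -0.    ,  0.    ]), 'ft_force': array([-0.0259,  0.1746,  0.1135]), 'moment': array([ 0.0625,  0.0019, -0.0317]), 'grip_force': 0.0, 'grip_width': 0.00031224078121519863}
```

View pics/w1.png

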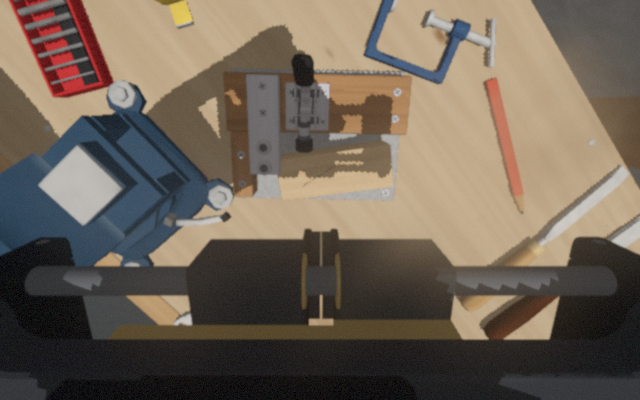

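The wrist view shows the jig square to the tool: fence from (225,75) to (410,135), block front at about y=197, and the vice bolt at (218,195). I'll enlarge it.

Run:
```python
from h import *
c=ld('w1')
im=c['pixels'][50:215,210:420]; im=cv2.convertScaleAbs(im,alpha=1.3,beta=10);cv2.imwrite('pics/crop2.png',cv2.resize(im,None,fx=3.6,fy=3.6,interpolation=cv2.INTER_CUBIC))
```

```text
(no output)
```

View pics/crop2.png

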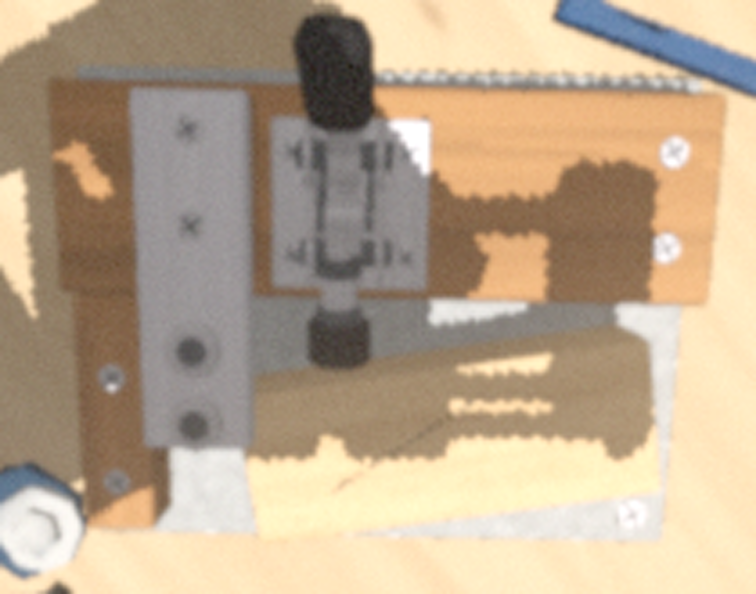

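The crop shows the fence near edge from (60,290) to (708,303), guide near corners at (145,445) and (250,447), base corner at (660,540), and block-top corners at (262,538), (660,488) and (650,335).

Run:
```python
from h import *
np.set_printoptions(precision=4,suppress=True)
c=ld('w1')
f=lambda u,v,z:px(c,(u+.5)/3.6-.5+210,(v+.5)/3.6-.5+50,z)
t=ld('top0');g=lambda u,v,z:px(t,(u+.5)/5-.5+260,(v+.5)/5-.5+175,z)
J=[(.02,-.089),(.02,.099),(-.062,-.09),(-.02,.041),(-.02,.071)]
W=[f(708,303,.05),f(60,290,.05),f(660,540,.015),f(250,447,.079),f(145,445,.079)]
JT=[(-.062,-.09),(-.062,.1),(.02,-.089),(-.02,.041)]
WT=[g(617,382,.015),g(205,522,.015),g(560,188,.05),g(307,385,.079)]
for j,w in((J,W),(JT,WT),(J+JT,W+WT)):
    th,R,o,e=fit(j,w);print('jig',th,o);print(e@R)
B=[f(262,538,.06),f(660,488,.06),f(650,335,.06)];BT=[g(330,457,.06),g(583,320,.06),g(538,232,.06)]
b=[(-.0225,.06),(-.0225,-.06),(.0225,-.06)]
for w in(B,BT):
    t2,R2,o2,e2=fit(b,w);print('block',t2,o2,'rel',t2-th,(o2-o)@R);print((e2)@R2)
# heights from two views by triangulation: block near-right top corner, guide corner
def ray(c,u,v):
    a=px(c,u,v,0.);b=px(c,u,v,.1);return a,(b-a)/np.linalg.norm(b-a)
def tri(p,q):
    a,d=p;b,e=q;A=np.stack([d,-e],1);s=np.linalg.lstsq(A,b-a,rcond=None)[0];return a+s[0]*d,np.linalg.norm(a+s[0]*d-b-s[1]*e)
C=lambda u,v:ray(c,(u+.5)/3.6-.5+210,(v+.5)/3.6-.5+50);T=lambda u,v:ray(t,(u+.5)/5-.5+260,(v+.5)/5-.5+175)
for n,p,q in(('blkNR',(660,488),(583,320)),('blkNL',(262,538),(330,457)),('guide',(250,447),(307,385)),('fenceR',(708,303),(560,188)),('base',(660,540),(617,382)),('handle tip',(333,15),(300,102))):
    x,r=tri(C(*p),T(*q));print(n,x,r,(x[:2]-o)@R)
s=get_obs();print('tcp in jig',(s['position'][:2]-o)@R,s['position'][2],'toolx yaw',2*np.arctan2(s['tool_rot'][1],s['tool_rot'][0])-th)
```

```text
jig 0.328638255945582 [ 0.5665 -0.2525]
[[-0.1135  0.6796]
 [-0.7738 -0.1409]
 [-0.0488  0.7817]
 [ 0.5208 -0.0062]
 [ 0.4152 -1.3141]]
jig 0.3345770519389396 [ 0.5677 -0.2498]
[[-1.478   0.7458]
 [ 1.2198 -1.2623]
 [ 1.8589  0.056 ]
 [-1.6007  0.4605]]
jig 0.3311840650655113 [ 0.5671 -0.2513]
[[-1.2517 -0.3267]
 [-1.4355 -1.1462]
 [-1.189  -0.0161]
 [-0.2881 -0.9127]
 [-0.3206 -2.2205]
 [-0.086   1.7916]
 [ 1.9739 -0.2084]
 [ 3.2493  1.3913]
 [-0.6524  1.6477]]
block 0.4828873665429815 [ 0.5524 -0.2728] rel 0.1517033014774702 [-0.0208 -0.0155]
[[ 0.148  -1.0183]
 [-0.0326  0.6236]
 [-0.1154  0.3946]]
block 0.4701319638833065 [ 0.5522 -0.2711] rel 0.13894789881779523 [-0.0205 -0.0139]
[[-0.0971  0.0087]
 [ 2.0482  0.2502]
 [-1.9511 -0.2589]]
blkNR [ 0.5613 -0.3334  0.068 ] 0.0012183357661643955 [-0.0322 -0.0757]
blkNL [ 0.5043 -0.2309  0.0571] 0.0029607179284598323 [-0.0527  0.0397]
guide [ 0.5334 -0.2197  0.0728] 0.001807108522793824 [-0.0216  0.0409]
fenceR [ 0.6135 -0.3218  0.0781] 0.0009386324523663504 [ 0.0209 -0.0818]
base [ 0.5377 -0.3552  0.0204] 0.0014480595125850205 [-0.0616 -0.0887]
handle tip [ 0.6368 -0.2128  0.1531] 0.001567803962046869 [0.0784 0.0138]
tcp in jig [-0.0298 -0.0001] 0.40480950540219673 toolx yaw 0.020794124462883423
```

```bash
cat >> h.py <<'E'
from scipy.spatial.transform import Rotation as Ro
import json,sys
TH=0.330;O=np.array([.5667,-.2522])
RJ=Ro.from_euler('z',TH).as_matrix()
def tojig(p): p=np.array(p,float); return RJ.T@(p-[O[0],O[1],0])
def tool(yaw,tilt,tdir=0):  # tool x at jig yaw; tilt about own y: tips lean toward tool +x
    return RJ@Ro.from_euler('z',yaw).as_matrix()@np.diag([1,-1,-1.])@Ro.from_euler('y',tilt).as_matrix()
def cmd(): d=json.load(open('cmd.json')); return np.array(d[0]),np.array(d[1])
def done(row):  # record the last row sent
    p,R=cmd();row=np.array(row,float)
    json.dump([(p+R@row[:3]*.04).tolist(),(R@Ro.from_rotvec(row[3:]).as_matrix()).tolist()],open('cmd.json','w'))
def row(tip,yaw=0,tilt=0):  # tip: fingertip middle, jig frame mm
    p,R=cmd();T=tool(yaw,tilt);tip=np.array(tip)/1000
    w=RJ@tip+[O[0],O[1],0]-.182*T[:,2]
    print(tip*1000,np.round(np.r_[R.T@(w-p)/.04,Ro.from_matrix(R.T@T).as_rotvec()],3).tolist())
def st():
    s=get_obs();R=Ro.from_quat(s['tool_rot']).as_matrix();p,Rc=cmd()
    print('t',s['time'],'tip',(tojig(s['position']+.182*R[:,2])*1000).round(1),'cmdtip',(tojig(p+.182*Rc[:,2])*1000).round(1),'F jig',(RJ.T@s['ft_force']).round(1),s['q'].round(2))
E
python3 - <<'E'
from h import *
s=get_obs();json.dump([s['position'].tolist(),Ro.from_quat(s['tool_rot']).as_matrix().tolist()],open('cmd.json','w'))
st()
row((-64,-18,180),0,.15);row((-64,-18,36),0,.15)
E
```

```text
t 1.65 tip [-29.2   0.5 222.8] cmdtip [-29.2   0.5 222.8] F jig [0.  0.2 0.1] [-0.64  0.49  1.5  -0.    1.15  0.58]
[-64. -18. 180.] [-1.561, 0.429, 1.122, -0.002, 0.15, 0.022]
[-64. -18.  36.] [-1.56, 0.429, 4.722, -0.002, 0.15, 0.022]
```

>>> move_arm --commands '[[[-1.56, 0.43, 1.1, 0, 0.15, 0.022], [-1.56, 0.43, 1.1, 0, 0.15, 0.022], [-1.56, 0.43, 2.0, 0, 0.15, 0.022], [-1.56, 0.43, 3.0, 0, 0.15, 0.022], [-1.56, 0.43, 3.8, 0, 0.15, 0.022], [-1.56, 0.43, 4.4, 0, 0.15, 0.022], [-1.56, 0.43, 4.72, 0, 0.15, 0.022], [-1.56, 0.43, 4.72, 0, 0.15, 0.022], [-1.56, 0.43, 4.72, 0, 0.15, 0.022]]]'

```text
time: 2.78
position: [0.4875, -0.2982, 0.2169]
tool_rot: [0.983, 0.165, 0.074, -0.012]
ft_force: [-0.4, -0.8, 0.4]
grip_width: 0.0002
grip_force: 0.0
```

Run:
```python
from h import *
done([-1.56, 0.43, 4.72, 0, 0.15, 0.022]); st()
for x in(-54,-45,-39,-36,-34):row((x,-18,36),0,.15)
c=snap('wrist','w2');
```

```text
t 2.775 tip [-62.5 -17.9  37. ] cmdtip [-64.  -17.8  36.1] F jig [-0.6 -0.6  0.4] [-0.77  0.72  1.73  0.23  0.63  0.28]
[-54. -18.  36.] [0.246, -0.001, 0.039, -0.002, 0.0, -0.0]
[-45. -18.  36.] [0.469, -0.001, 0.072, -0.002, 0.0, -0.0]
[-39. -18.  36.] [0.617, -0.001, 0.095, -0.002, 0.0, -0.0]
[-36. -18.  36.] [0.691, -0.001, 0.106, -0.002, 0.0, -0.0]
[-34. -18.  36.] [0.741, -0.001, 0.113, -0.002, 0.0, -0.0]
```

View pics/w2.png

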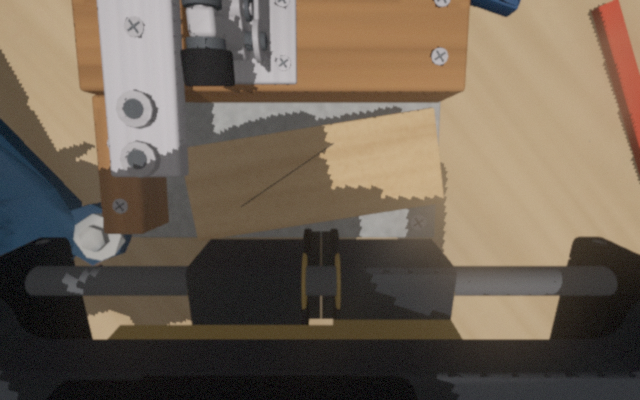

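The wrist view shows the closed fingers at (321,235), just short of the block's near side and close to its middle (about 313). I'll push slowly.

>>> move_arm --commands '[[[0.1, 0, 0.015, 0, 0, 0], [0.2, 0, 0.03, 0, 0, 0], [0.25, 0, 0.038, 0, 0, 0], [0.3, 0, 0.045, 0, 0, 0], [0.35, 0, 0.053, 0, 0, 0], [0.4, 0, 0.06, 0, 0, 0], [0.45, 0, 0.068, 0, 0, 0], [0.5, 0, 0.075, 0, 0, 0], [0.54, 0, 0.08, 0, 0, 0], [0.54, 0, 0.08, 0, 0, 0]]]'

```text
time: 4.08
position: [0.5079, -0.2907, 0.216]
tool_rot: [0.983, 0.165, 0.074, -0.013]
ft_force: [0.4, 0.6, 0.3]
grip_width: 0.0005
grip_force: 0.2
```

Run:
```python
from h import *
done([0.54,0,.08,0,0,0]); st()
```

```text
t 4.075 tip [-40.9 -17.1  36. ] cmdtip [-42.2 -17.8  36.1] F jig [0.6 0.4 0.3] [-0.74  0.74  1.7   0.22  0.65  0.33]
```

>>> move_arm --commands '[[[0.03, 0, 0.005, 0, 0, 0], [0.06, 0, 0.01, 0, 0, 0], [0.09, 0, 0.014, 0, 0, 0], [0.12, 0, 0.018, 0, 0, 0], [0.15, 0, 0.023, 0, 0, 0], [0.18, 0, 0.027, 0, 0, 0], [0.18, 0, 0.027, 0, 0, 0]]]'

```text
time: 4.95
position: [0.513, -0.289, 0.216]
tool_rot: [0.984, 0.165, 0.072, -0.013]
ft_force: [-8.7, -4.4, 3.6]
grip_width: 0.0005
grip_force: 4.7
```

Run:
```python
from h import *
done([0.18,0,.027,0,0,0]); st()
c=snap('wrist','w3')
```

```text
t 4.95 tip [-36.2 -16.9  36. ] cmdtip [-34.9 -17.8  36.1] F jig [-9.6 -1.3  3.6] [-0.73  0.74  1.69  0.21  0.66  0.34]
```

View pics/w3.png

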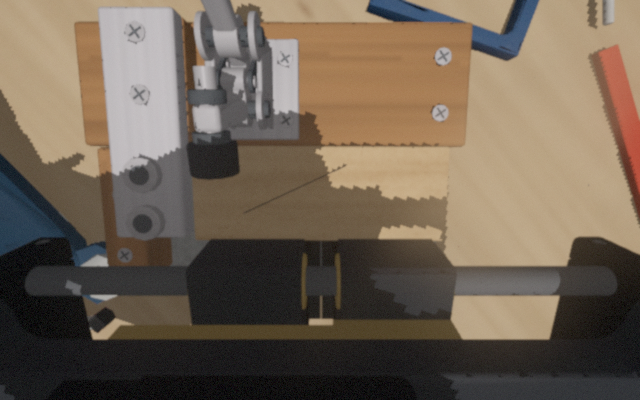

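The block now lies flush along the fence: the far edge is parallel to it, with no bed visible between, at about 10 N. I'll press slightly more, hold, then back off.

>>> move_arm --commands '[[[0.025, 0, 0.004, 0, 0, 0], [0.025, 0, 0.004, 0, 0, 0], [0.025, 0, 0.004, 0, 0, 0]]]'

```text
time: 5.38
position: [0.5133, -0.289, 0.216]
tool_rot: [0.984, 0.166, 0.071, -0.013]
ft_force: [-11.2, -5.1, 4.6]
grip_width: 0.0002
grip_force: 6.3
```

Run:
```python
from h import *
done([0.025,0,.004,0,0,0]); st()
row((-60,-18,36),0,.15);row((-60,-40,150),0,.15);row((-10,-105,150),-np.pi/2,-.15);row((-3,-105,150),-np.pi/2,-.15)
```

```text
t 5.375 tip [-36.1 -16.9  35.9] cmdtip [-33.9 -17.8  36.1] F jig [-12.2  -1.2   4.6] [-0.73  0.74  1.69  0.21  0.66  0.34]
[-60. -18.  36.] [-0.647, -0.001, -0.095, -0.002, 0.0, -0.0]
[-60. -40. 150.] [-0.221, 0.544, -2.914, -0.002, 0.0, -0.0]
[ -10. -105.  150.] [1.688, 2.849, -2.629, -0.001, -0.234, 1.576]
[  -3. -105.  150.] [1.861, 2.849, -2.603, -0.001, -0.234, 1.576]
```

>>> move_arm --commands '[[[-0.3, 0, -0.045, 0, 0, 0], [-0.65, 0, -0.095, 0, 0, 0], [-0.65, 0, -0.095, 0, 0, 0], [-0.6, 0.1, -0.8, 0, 0, 0], [-0.4, 0.3, -1.8, 0, 0, 0], [-0.22, 0.54, -2.91, 0, 0, 0], [-0.22, 0.54, -2.91, 0, 0, 0], [-0.22, 0.54, -2.91, 0, 0, 0]]]'

```text
time: 6.38
position: [0.4977, -0.3166, 0.3293]
tool_rot: [0.983, 0.165, 0.074, -0.014]
ft_force: [-0.1, 1.3, -0.1]
grip_width: 0.0007
grip_force: 0.0
```

Run:
```python
from h import *
done([-0.22, 0.54, -2.91, 0, 0, 0]); st()
row((-3,-108,150),-np.pi/2,-.15);row((-3,-108,36),-np.pi/2,-.15)
```

```text
t 6.375 tip [-59.  -38.  149.4] cmdtip [-60.  -39.5 149.9] F jig [ 0.4  1.3 -0.1] [-0.78  0.56  1.62  0.17  0.9   0.35]
[  -3. -108.  150.] [2.081, 2.384, 0.307, -0.001, -0.234, 1.576]
[  -3. -108.   36.] [1.655, 2.389, 3.125, -0.001, -0.234, 1.576]
```

>>> move_arm --commands '[[[1.0, 1.2, 0.15, 0, -0.1, 0.6], [2.08, 2.38, 0.31, 0, -0.234, 1.576], [2.08, 2.38, 0.31, 0, -0.234, 1.576], [2.08, 2.38, 0.31, 0, -0.234, 1.576], [2.08, 2.38, 0.31, 0, -0.234, 1.576], [2.08, 2.38, 0.31, 0, -0.234, 1.576], [2.08, 2.38, 0.31, 0, -0.234, 1.576], [2.08, 2.38, 0.31, 0, -0.234, 1.576], [2.08, 2.38, 0.31, 0, -0.234, 1.576], [2.08, 2.38, 0.31, 0, -0.234, 1.576], [2.08, 2.38, 0.31, 0, -0.234, 1.576], [2.08, 2.38, 0.31, 0, -0.234, 1.576]]]'

```text
time: 7.88
position: [0.6084, -0.3796, 0.3292]
tool_rot: [0.812, -0.579, -0.061, -0.044]
ft_force: [0.7, -0.8, 0.2]
grip_width: 0.0003
grip_force: 0.0
```

Run:
```python
from h import *
done([2.08, 2.38, 0.31, 0, -0.234, 1.576]); st()
row((-3,-108,36),-np.pi/2,-.15)
c=snap('wrist','w4');t=snap('top','t4')
```

```text
t 7.875 tip [  -1.8 -106.5  149.3] cmdtip [  -2.9 -107.7  149.9] F jig [ 0.4 -1.   0.2] [-0.73  0.75  1.2   0.08  1.32  2.06]
[  -3. -108.   36.] [0.431, 0.002, 2.814, -0.001, 0.001, -0.0]
```

View pics/w4.png

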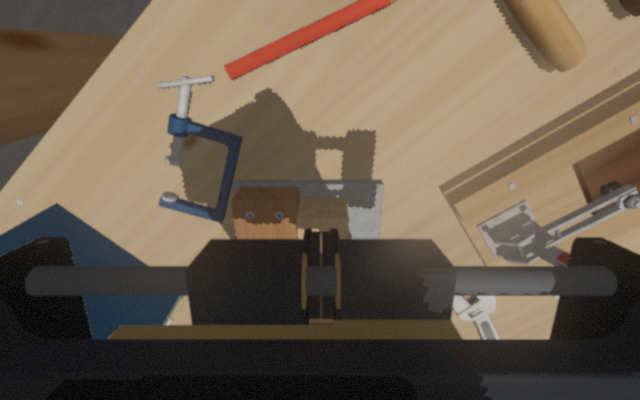

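The wrist camera now looks past the jig's right side: base edge at row 182, screw clamp at (205,190), pencil clear at (310,35). The area below the fingers is clear, so I'll descend and push towards the stop.

>>> move_arm --commands '[[[0.1, 0, 0.7, 0, 0, 0], [0.2, 0, 1.5, 0, 0, 0], [0.34, 0, 2.3, 0, 0, 0], [0.43, 0, 2.81, 0, 0, 0], [0.43, 0, 2.81, 0, 0, 0], [0.43, 0, 2.81, 0, 0, 0]]]'

```text
time: 8.72
position: [0.6091, -0.3803, 0.2173]
tool_rot: [0.812, -0.579, -0.06, -0.044]
ft_force: [-0.3, 0.9, 0.3]
grip_width: 0.0005
grip_force: 0.0
```

Run:
```python
from h import *
done([0.43, 0, 2.81, 0, 0, 0]); st()
for y in(-96,-84,-72,-60,-57,-55):row((-3,y,36),-np.pi/2,-.15)
```

```text
t 8.725 tip [  -1.1 -107.9   37.3] cmdtip [  -2.8 -107.8   36.2] F jig [0.1 1.  0.3] [-0.73  0.89  1.25  0.08  1.13  2.04]
[ -3. -96.  36.] [-0.295, 0.002, 0.049, -0.001, 0.001, -0.0]
[ -3. -84.  36.] [-0.592, 0.002, 0.094, -0.001, 0.001, -0.0]
[ -3. -72.  36.] [-0.888, 0.002, 0.139, -0.001, 0.001, -0.0]
[ -3. -60.  36.] [-1.185, 0.003, 0.184, -0.001, 0.001, -0.0]
[ -3. -57.  36.] [-1.259, 0.003, 0.195, -0.001, 0.001, -0.0]
[ -3. -55.  36.] [-1.309, 0.003, 0.203, -0.001, 0.001, -0.0]
```

>>> move_arm --commands '[[[-0.15, 0, 0.025, 0, 0, 0], [-0.3, 0, 0.049, 0, 0, 0], [-0.4, 0, 0.065, 0, 0, 0], [-0.48, 0, 0.078, 0, 0, 0], [-0.56, 0, 0.09, 0, 0, 0], [-0.64, 0, 0.102, 0, 0, 0], [-0.72, 0, 0.114, 0, 0, 0], [-0.8, 0, 0.126, 0, 0, 0], [-0.88, 0, 0.138, 0, 0, 0], [-0.95, 0, 0.149, 0, 0, 0], [-1.0, 0, 0.156, 0, 0, 0], [-1.0, 0, 0.156, 0, 0, 0]]]'

```text
time: 10.22
position: [0.5953, -0.3413, 0.2158]
tool_rot: [0.812, -0.579, -0.061, -0.044]
ft_force: [-0.0, -0.7, 0.7]
grip_width: 0.0001
grip_force: 0.2
```

Run:
```python
from h import *
done([-1.0, 0, 0.156, 0, 0, 0]); st()
```

```text
t 10.225 tip [ -1.7 -66.1  35.9] cmdtip [ -2.7 -67.4  36. ] F jig [-0.3 -0.7  0.7] [-0.7   0.85  1.35  0.09  1.07  2.06]
```

>>> move_arm --commands '[[[-0.04, 0, 0.006, 0, 0, 0], [-0.08, 0, 0.012, 0, 0, 0], [-0.12, 0, 0.018, 0, 0, 0], [-0.16, 0, 0.025, 0, 0, 0], [-0.2, 0, 0.031, 0, 0, 0], [-0.24, 0, 0.037, 0, 0, 0], [-0.24, 0, 0.037, 0, 0, 0]]]'

```text
time: 11.1
position: [0.5922, -0.3321, 0.2158]
tool_rot: [0.812, -0.579, -0.061, -0.044]
ft_force: [0.5, 0.2, 0.4]
grip_width: 0.0005
grip_force: 0.0
```

Run:
```python
from h import *
done([-.24, 0, 0.037, 0, 0, 0]); st()
```

```text
t 11.1 tip [ -1.7 -56.4  35.9] cmdtip [ -2.7 -57.6  36. ] F jig [0.6 0.  0.4] [-0.69  0.84  1.37  0.09  1.06  2.07]
```

>>> move_arm --commands '[[[-0.025, 0, 0.004, 0, 0, 0], [-0.05, 0, 0.008, 0, 0, 0], [-0.075, 0, 0.012, 0, 0, 0], [-0.1, 0, 0.015, 0, 0, 0], [-0.1, 0, 0.015, 0, 0, 0]]]'

```text
time: 11.72
position: [0.5913, -0.3298, 0.2163]
tool_rot: [0.812, -0.579, -0.059, -0.043]
ft_force: [1.0, -5.4, -0.4]
grip_width: 0.0004
grip_force: 2.5
```

Run:
```python
from h import *
done([-.1, 0, 0.015, 0, 0, 0]); st()
c=snap('scene','s5');t=snap('top','t5')
a=cv2.resize(c['pixels'][160:270,280:400],(480,440),interpolation=cv2.INTER_CUBIC)
b=cv2.resize(t['pixels'][185:285,280:370],(306,340),interpolation=cv2.INTER_CUBIC)
o=np.zeros((440,790,3),np.uint8);o[:,:480]=a;o[:340,484:]=b;cv2.imwrite('pics/five.png',o)
```

```text
t 11.725 tip [ -1.5 -54.7  36.3] cmdtip [ -2.7 -53.6  36. ] F jig [-0.8 -5.4 -0.4] [-0.69  0.84  1.38  0.09  1.05  2.07]
```

View pics/five.png

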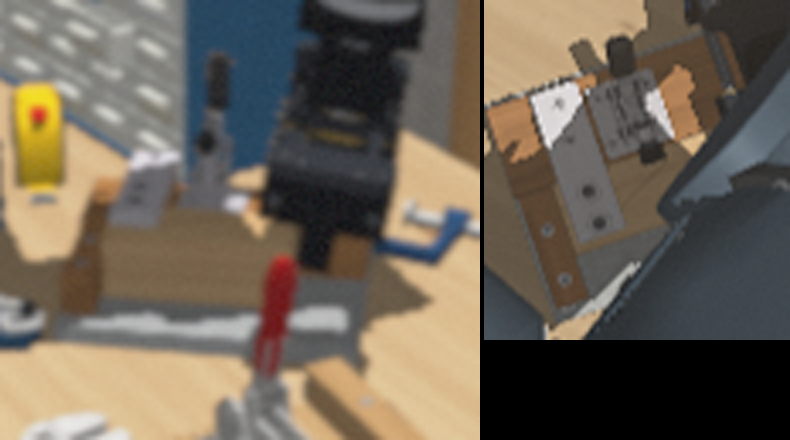

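The scene view shows the block's left end meeting the stop at about (100,230), with its length running flush along the fence. I'll press a little more, hold, then back off.

>>> move_arm --commands '[[[-0.025, 0, 0.004, 0, 0, 0], [-0.05, 0, 0.008, 0, 0, 0], [-0.05, 0, 0.008, 0, 0, 0], [-0.05, 0, 0.008, 0, 0, 0]]]'

```text
time: 12.32
position: [0.591, -0.329, 0.2167]
tool_rot: [0.812, -0.579, -0.057, -0.043]
ft_force: [1.3, -7.8, -0.8]
grip_width: 0.0004
grip_force: 3.8
```

Run:
```python
from h import *
done([-.05, 0, 0.008, 0, 0, 0]); st()
row((-3,-80,36),-np.pi/2,-.15);row((-3,-95,190),-np.pi/2,-.15);row((40,-60,230),-.7,0);row((30,-10,240),0,.15)
```

```text
t 12.325 tip [ -1.5 -54.6  36.5] cmdtip [ -2.7 -51.6  36. ] F jig [-1.3 -7.8 -0.8] [-0.69  0.84  1.38  0.09  1.04  2.07]
[ -3. -80.  36.] [0.699, 0.002, -0.107, -0.001, 0.001, -0.0]
[ -3. -95. 190.] [0.492, -0.001, -3.97, -0.001, 0.001, -0.0]
[ 40. -60. 230.] [-1.203, -1.076, -4.774, -0.066, 0.141, -0.869]
[ 30. -10. 240.] [-2.469, -0.146, -4.784, -0.001, 0.235, -1.576]
```

>>> move_arm --commands '[[[0.3, 0, -0.045, 0, 0, 0], [0.7, 0, -0.107, 0, 0, 0], [0.65, 0, -1.2, 0, 0, 0], [0.55, 0, -2.6, 0, 0, 0], [0.49, 0, -3.97, 0, 0, 0], [0.49, 0, -3.97, 0, 0, 0], [0.49, 0, -3.97, 0, 0, 0]]]'

```text
time: 13.2
position: [0.604, -0.3675, 0.3693]
tool_rot: [0.812, -0.579, -0.062, -0.044]
ft_force: [0.3, 0.4, -1.3]
grip_width: 0.0004
grip_force: 0.0
```

Run:
```python
from h import *
done([.49, 0, -3.97, 0, 0, 0]); st()
row((0,-40,225),-.7,.1);row((40,15,225),0,.35)
```

```text
t 13.2 tip [ -2.1 -93.5 189.5] cmdtip [ -2.9 -94.8 190.1] F jig [ 0.5  0.3 -1.3] [-0.72  0.7   1.2   0.08  1.38  2.07]
[  0. -40. 225.] [-2.454, 0.272, -0.54, -0.023, 0.234, -0.873]
[ 40.  15. 225.] [-3.486, 0.485, -0.128, 0.157, 0.392, -1.577]
```

>>> move_arm --commands '[[[-1.2, 0.1, -0.6, 0, 0.1, -0.2], [-2.45, 0.27, -0.54, -0.02, 0.234, -0.87], [-2.45, 0.27, -0.54, -0.02, 0.234, -0.87], [-2.45, 0.27, -0.54, -0.02, 0.234, -0.87], [-2.45, 0.27, -0.54, -0.02, 0.234, -0.87], [-3.49, 0.48, -0.13, 0.157, 0.392, -1.577], [-3.49, 0.48, -0.13, 0.157, 0.392, -1.577], [-3.49, 0.48, -0.13, 0.157, 0.392, -1.577], [-3.49, 0.48, -0.13, 0.157, 0.392, -1.577], [-3.49, 0.48, -0.13, 0.157, 0.392, -1.577], [-3.49, 0.48, -0.13, 0.157, 0.392, -1.577], [-3.49, 0.48, -0.13, 0.157, 0.392, -1.577]]]'

```text
time: 14.7
position: [0.5414, -0.2439, 0.3955]
tool_rot: [0.971, 0.162, 0.171, -0.029]
ft_force: [0.5, 0.1, 0.2]
grip_width: 0.0005
grip_force: 0.0
```

Run:
```python
from h import *
done([-3.49, 0.48, -0.13, 0.157, 0.392, -1.577]); st()
T=.35
row((46,15,190),0,T)
def path(a,r,front):
    p=np.array([58+r*np.cos(a)-5.5*np.sin(a),86.5+r*np.sin(a)+5.5*np.cos(a)])
    c=9.5*np.array([np.cos(T),np.sin(T)]);p=p-c if front else p+c
    print(a,end=' ');row((p[0],15,p[1]),0,T)
row((46,15,140),0,T)
c=snap('wrist','w6');t=snap('top','t6');s=snap('scene','s6')
a=cv2.resize(c['pixels'][0:260,120:500],(570,390));b=cv2.resize(t['pixels'][185:285,280:370],(225,250));d=cv2.resize(s['pixels'][160:270,300:400],(225,248))
o=np.zeros((500,800,3),np.uint8);o[:390,:570]=a;o[:250,575:]=b;o[252:,575:]=d;cv2.imwrite('pics/six.png',o)
```

```text
t 14.7 tip [ 41.   16.3 224.5] cmdtip [ 40.2  15.1 225.1] F jig [ 0.5 -0.1  0.2] [-0.67  0.47  1.61  0.37  0.91  0.36]
[ 46.  15. 190.] [-0.165, 0.003, 0.874, 0.0, -0.0, 0.0]
[ 46.  15. 140.] [-0.594, 0.003, 2.048, 0.0, -0.0, 0.0]
```

View pics/six.png

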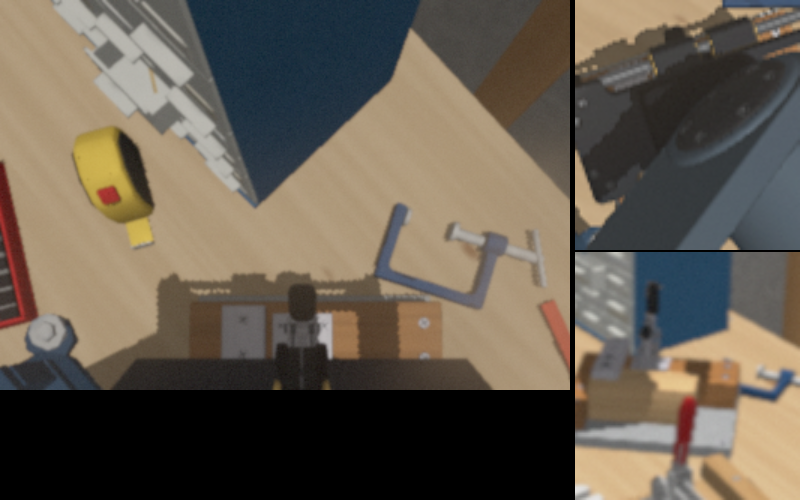

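The composite shows the handle at (302,300) straight ahead of the fingers at (301,370). The block is flush with the stop and fence, and the cabinet corner at (255,205) is well clear. I'll descend behind the handle.

>>> move_arm --commands '[[[-0.16, 0, 0.87, 0, 0, 0], [-0.4, 0, 1.5, 0, 0, 0], [-0.59, 0, 2.03, 0, 0, 0], [-0.59, 0, 2.03, 0, 0, 0], [-0.59, 0, 2.03, 0, 0, 0]]]'

```text
time: 15.48
position: [0.5472, -0.2425, 0.3125]
tool_rot: [0.971, 0.163, 0.172, -0.028]
ft_force: [-0.4, 0.3, -0.4]
grip_width: 0.0005
grip_force: 0.0
```

Run:
```python
from h import *
done([-.59, 0, 2.03, 0, 0, 0]); st()
T=.35
def path(a,r,front):
    p=np.array([58+r*np.cos(a)-5.5*np.sin(a),86.5+r*np.sin(a)+5.5*np.cos(a)])
    c=9.5*np.array([np.cos(T),np.sin(T)]);p=p-c if front else p+c
    print(a,end=' ');row((p[0],15,p[1]),0,T)
for a,r in((1.25,56),(1.1,55),(.95,54),(.8,54),(.65,55),(.5,56),(.35,57)):path(a,r,1)
for a,r in((.25,39),(.15,40),(.08,41),(0,42),(-.1,42)):path(a,r,0)
```

```text
t 15.475 tip [ 47.3  15.4 141.6] cmdtip [ 45.9  15.1 140.7] F jig [-0.3  0.4 -0.4] [-0.66  0.59  1.67  0.44  0.74  0.27]
1.25 [ 61.51459612  15.         138.11988251] [0.345, 0.003, 0.195, 0.0, -0.0, 0.0]
1.1 [ 69.12210543  15.         134.7536543 ] [0.494, 0.003, 0.34, 0.0, -0.0, 0.0]
0.95 [ 76.01306078  15.         130.36616508] [0.619, 0.003, 0.502, 0.0, -0.0, 0.0]
0.8 [ 82.75266303  15.         125.81158664] [0.738, 0.003, 0.667, 0.0, -0.0, 0.0]
0.65 [ 89.53204292  15.         120.90618404] [0.855, 0.003, 0.84, 0.0, -0.0, 0.0]
0.5 [ 95.58374223  15.         114.91700508] [0.946, 0.003, 1.032, 0.0, -0.0, 0.0]
0.35 [100.73426592  15.         107.95419577] [1.007, 0.003, 1.24, 0.0, -0.0, 0.0]
0.25 [103.35090344  15.         104.7353019 ] [1.041, 0.003, 1.338, 0.0, -0.0, 0.0]
0.15 [105.65297416  15.         101.1732954 ] [1.064, 0.003, 1.442, 0.0, -0.0, 0.0]
0.08 [107.35337991  15.          98.51644101] [1.081, 0.003, 1.519, 0.0, -0.0, 0.0]
0 [108.92404077  15.          95.25752917] [1.09, 0.003, 1.609, 0.0, -0.0, 0.0]
-0.1 [109.26329951  15.          91.03704858] [1.062, 0.003, 1.711, 0.0, -0.0, 0.0]
```

>>> move_arm --commands '[[[0.2, 0, 0.1, 0, 0, 0], [0.34, 0, 0.2, 0, 0, 0], [0.42, 0, 0.27, 0, 0, 0], [0.49, 0, 0.34, 0, 0, 0], [0.62, 0, 0.5, 0, 0, 0], [0.74, 0, 0.67, 0, 0, 0], [0.8, 0, 0.76, 0, 0, 0], [0.855, 0, 0.84, 0, 0, 0], [0.946, 0, 1.03, 0, 0, 0], [1.0, 0, 1.24, 0, 0, 0], [1.0, 0, 1.24, 0, 0, 0]]]'

```text
time: 16.85
position: [0.5986, -0.2241, 0.2779]
tool_rot: [0.971, 0.163, 0.172, -0.029]
ft_force: [-0.3, -0.0, -0.7]
grip_width: 0.0004
grip_force: 0.0
```

Run:
```python
from h import *
done([1.0, 0, 1.24, 0, 0, 0]); st()
for z in(105,101,98,95,93,91):row((107 if z>100 else 109,15,z),0,.35)
```

```text
t 16.85 tip [101.7  16.5 106.9] cmdtip [100.5  15.1 107.9] F jig [-0.3  0.1 -0.7] [-0.59  0.68  1.59  0.43  0.71  0.34]
[107.  15. 105.] [0.129, 0.003, 0.123, 0.0, -0.0, 0.0]
[107.  15. 101.] [0.094, 0.003, 0.217, 0.0, -0.0, 0.0]
[109.  15.  98.] [0.116, 0.003, 0.305, 0.0, -0.0, 0.0]
[109.  15.  95.] [0.09, 0.003, 0.375, 0.0, -0.0, 0.0]
[109.  15.  93.] [0.073, 0.003, 0.422, 0.0, -0.0, 0.0]
[109.  15.  91.] [0.056, 0.003, 0.469, 0.0, -0.0, 0.0]
```

>>> move_arm --commands '[[[0.09, 0, 0.1, 0, 0, 0], [0.1, 0, 0.2, 0, 0, 0], [0.11, 0, 0.26, 0, 0, 0], [0.11, 0, 0.305, 0, 0, 0], [0.1, 0, 0.34, 0, 0, 0], [0.09, 0, 0.375, 0, 0, 0], [0.09, 0, 0.375, 0, 0, 0]]]'

```text
time: 17.73
position: [0.6065, -0.2217, 0.2665]
tool_rot: [0.971, 0.163, 0.172, -0.029]
ft_force: [-2.3, -0.2, 4.2]
grip_width: 0.0004
grip_force: 2.1
```

Run:
```python
from h import *
done([.09, 0, 0.375, 0, 0, 0]); st()
c=snap('wrist','w7')
for z in(93,91,89,87):row((109,15,z),0,.35)
for n in('scene','wrist'):
    c=snap(n,'d7'+n);K=c['camera_matrix'];E=c['extrinsics'];d=c['range_z'];vv,uu=np.mgrid[:400,:640]
    P=np.stack([(uu-K[0,2])/K[0,0]*d,-(vv-K[1,2])/K[1,1]*d,-d],-1);q=((P-E[:3,3])@E[:3,:3]-[O[0],O[1],0])@RJ*1000
    m=(d>0)&(abs(q[...,1]-15)<8)
    for x in range(-20,140,10):
        k=m&(abs(q[...,0]-x)<5)&(q[...,2]<175);print(n,x,k.sum(),q[...,2][k].max().round() if k.any() else '')
```

```text
t 17.725 tip [110.1  16.   95.6] cmdtip [109.   15.1  95. ] F jig [-2.3  0.6  4.2] [-0.58  0.7   1.58  0.44  0.69  0.35]
[109.  15.  93.] [-0.017, 0.003, 0.047, 0.0, -0.0, 0.0]
[109.  15.  91.] [-0.034, 0.003, 0.094, 0.0, -0.0, 0.0]
[109.  15.  89.] [-0.051, 0.003, 0.141, 0.0, -0.0, 0.0]
[109.  15.  87.] [-0.069, 0.003, 0.188, 0.0, -0.0, 0.0]
scene -20 48 63.0
scene -10 42 86.0
scene 0 20 91.0
scene 10 3 82.0
scene 20 11 92.0
scene 30 33 92.0
scene 40 17 169.0
scene 50 46 175.0
scene 60 17 174.0
scene 70 5 165.0
scene 80 24 167.0
scene 90 62 160.0
scene 100 38 141.0
scene 110 0 
scene 120 0 
scene 130 0 
wrist -20 0 
wrist -10 0 
wrist 0 0 
wrist 10 0 
wrist 20 0 
wrist 30 0 
wrist 40 0 
wrist 50 18 54.0
wrist 60 36 55.0
wrist 70 106 92.0
wrist 80 96 144.0
wrist 90 605 175.0
wrist 100 37 174.0
wrist 110 794 139.0
wrist 120 489 115.0
wrist 130 226 2.0
```

The depth data show the arm lying over the block at about z 90, and the press force is rising, so the handle is nearly down. I'll press on to the hard stop.

>>> move_arm --commands '[[[-0.01, 0, 0.03, 0, 0, 0], [-0.02, 0, 0.06, 0, 0, 0], [-0.034, 0, 0.094, 0, 0, 0], [-0.034, 0, 0.094, 0, 0, 0]]]'

```text
time: 18.38
position: [0.6064, -0.2218, 0.2654]
tool_rot: [0.971, 0.163, 0.173, -0.028]
ft_force: [-9.1, 1.2, 20.3]
grip_width: 0.0005
grip_force: 10.4
```

Run:
```python
from h import *
done([-.034, 0, 0.094, 0, 0, 0]); st()
```

```text
t 18.375 tip [110.3  15.9  94.6] cmdtip [109.   15.1  91. ] F jig [-8.2  4.1 20.3] [-0.58  0.7   1.58  0.44  0.69  0.34]
```

>>> move_arm --commands '[[[-0.01, 0, 0.03, 0, 0, 0], [-0.01, 0, 0.03, 0, 0, 0], [-0.01, 0, 0.03, 0, 0, 0]]]'

```text
time: 18.75
position: [0.6063, -0.2218, 0.2652]
tool_rot: [0.971, 0.163, 0.174, -0.028]
ft_force: [-11.5, 1.3, 26.6]
grip_width: 0.0009
grip_force: 13.0
```

Run:
```python
from h import *
done([-.01, 0, 0.03, 0, 0, 0]); st()
row((109,15,110),0,.35);row((80,15,230),0,.35)
```

```text
t 18.75 tip [110.3  15.8  94.4] cmdtip [109.1  15.1  89.8] F jig [-10.4   5.   26.6] [-0.58  0.7   1.58  0.44  0.69  0.34]
[109.  15. 110.] [0.173, 0.003, -0.476, 0.0, -0.0, 0.0]
[ 80.  15. 230.] [0.521, 0.003, -3.543, 0.0, -0.0, 0.0]
```

>>> move_arm --commands '[[[0.1, 0, -0.25, 0, 0, 0], [0.17, 0, -0.5, 0, 0, 0], [0.35, 0, -2.0, 0, 0, 0], [0.52, 0, -3.54, 0, 0, 0], [0.52, 0, -3.54, 0, 0, 0], [0.52, 0, -3.54, 0, 0, 0]]]'

```text
time: 19.5
position: [0.5788, -0.2308, 0.4002]
tool_rot: [0.971, 0.163, 0.171, -0.029]
ft_force: [-0.4, 0.9, -0.5]
grip_width: 0.0006
grip_force: 0.0
```

Run:
```python
from h import *
done([.52, 0, -3.54, 0, 0, 0]); st()
row((-60,0,230),0,0)
```

```text
t 19.5 tip [ 80.6  16.6 229.2] cmdtip [ 80.   15.1 229.9] F jig [-0.1  1.  -0.5] [-0.61  0.5   1.53  0.35  0.94  0.44]
[-60.   0. 230.] [-1.727, 0.378, -0.927, 0.0, -0.35, 0.0]
```

>>> move_arm --commands '[[[-0.8, 0.18, -0.5, 0, -0.15, 0], [-1.73, 0.38, -0.93, 0, -0.35, 0], [-1.73, 0.38, -0.93, 0, -0.35, 0], [-1.73, 0.38, -0.93, 0, -0.35, 0], [-1.73, 0.38, -0.93, 0, -0.35, 0], [-1.73, 0.38, -0.93, 0, -0.35, 0]]]'

```text
time: 20.25
position: [0.5108, -0.2704, 0.4115]
tool_rot: [0.986, 0.166, 0.0, -0.0]
ft_force: [0.2, -0.8, -0.1]
grip_width: 0.0001
grip_force: 0.0
```

Run:
```python
from h import *
done([-1.73, 0.38, -0.93, 0, -0.35, 0]); st()
c=snap('wrist','w8');K=c['camera_matrix'];E=c['extrinsics'];d=c['range_z'];vv,uu=np.mgrid[:400,:640]
P=np.stack([(uu-K[0,2])/K[0,0]*d,-(vv-K[1,2])/K[1,1]*d,-d],-1);q=((P-E[:3,3])@E[:3,:3]-[O[0],O[1],0])@RJ*1000
x,y,z=q[...,0],q[...,1],q[...,2]
m=(d>0)&(abs(y-15)<5)
for X in range(60,125,8):
    k=m&(abs(x-X)<4)&(z<175)&(z>20);print('handle',X,k.sum(),np.median(z[k]).round(1) if k.any() else '')
# block top extent: z 55..66, x<18
b=(d>0)&(z>54)&(z<66)&(x<19)&(x>-60)
print('n',b.sum())
for Y in(-35,-20,0,30,55):
    k=b&(abs(y-Y)<4);print('block front/far x at y',Y,np.percentile(x[k],[1,99]).round(1) if k.any() else '')
for X in(-20,-10,0,10):
    k=b&(abs(x-X)<3);print('block right end y at x',X,np.percentile(y[k],[1]).round(1) if k.any() else '')
```

```text
t 20.25 tip [-58.7   1.  229.5] cmdtip [-6.010e+01 -1.000e-01  2.301e+02] F jig [-0.1 -0.8 -0.1] [-0.68  0.46  1.55  0.    1.14  0.56]
handle 60 101 92.7
handle 68 111 89.6
handle 76 113 89.6
handle 84 125 92.1
handle 92 123 92.2
handle 100 91 92.2
handle 108 0 
handle 116 0 
handle 124 0 
n 3778
block front/far x at y -35 [-25.8  18.3]
block front/far x at y -20 [-25.9  18.2]
block front/far x at y 0 [-25.9  18.2]
block front/far x at y 30 [-26.1  18.1]
block front/far x at y 55 [-26.2 -22.8]
block right end y at x -20 [-44.]
block right end y at x -10 [-43.9]
block right end y at x 0 [-43.7]
block right end y at x 10 [-44.3]
```

The handle is level at z 92, and the block's front and right end sit where a seated block should. The robot is clear, so I'll hand in.

```bash
python3 -c "
from rig import *
print(hand_in())"
```

```text
the job is handed in; nothing more can be done
None
```

The job is handed in. The block was pushed flat against the fence, then along it to the end stop, and the clamp handle was pressed level to its hard stop; final depth readings agreed with a seated, locked block to about 1 mm, but the hand-in returned no verdict.

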